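Fit the screw collar on a sample-changer drive

ROBOT

A 7-joint arm with a two-finger parallel gripper is mounted at the origin on the work surface. World frame = base frame: x ahead of the robot, y to its left, z up, the work surface at z = 0. Lengths are in m, angles in rad, forces in N, time in s.
With the tool pointing down it reaches from about 0.4 to 0.85 m from the base axis. Payload 10.4 kg.
Tool frame: the origin (TCP) lies at the centre of the arm's flange, where the gripper is bolted on; the fingertips stand 173 mm ahead of it and the grasp point (between the pads) lies 155 mm ahead of it; z points along the fingers, y is the line along which they close (so a half turn about z gives the same grasp; the last joint's range is limited). The gripper opens to 85 mm and grips with 20 to 120 N. Pads are 22 mm wide; open, the fingers measure 114 mm over their backs; the gripper's body (76 mm by 85 mm) begins 54 mm behind the grasp point. The pads swing forward as they close: fully open they stand 13 mm farther back than shut.
Start: joints at [1.113, 0.332, -0.065, 1.46, 0.022, 1.35, -0.088], TCP at [0.263, -0.567, 0.405] pointing down, gripper open.
Joint ranges: [-2.6, 2.6], [-0.5, 2.12], [-1.47, 1.34], [0.16, 2.42], [-1.27, 4.41], [0.06, 2.06], [-2.6, 2.6]. Speed limits (rad/s): [2.22, 2.22, 2.79, 2.79, 3.14, 3.14, 3.14].

INTERFACE

Orientations are given as a unit quaternion [x, y, z, w].
In Python, from workcell import manip, viewer, finder gives the robot as it stands.
- The arm moves only by the tool arm_command, never from a script. Its argument "plan" is a list of rows, each an object with "dp": the shift along the tool's x, y, z in mm, a list of three; "spin": the turn about the tool's z in rad. A call has 1 to 5 rows; each row shifts and turns the commanded pose from where the row before left it, along the tool's axes as they then stand; what a row does not reach is not made up. A row lasts 1/10 s, in which the tool goes at most 50 mm and 8.59 degrees, less where a joint would pass 70% of its speed; a pose out of reach is approached as far as the arm can. A call is refused whole if a number of a shift passes 50 or a number of a turn 0.15, either way. A call with a gripper value outside its range is refused whole. "grip" is the closure, from -1 (fully open) to 1 (shut), set as the call begins (left out, the last holds). The fingers move at their own pace and stop on an object; "newtons" is the grip in N (left out, the last holds). Time passes only in rows, so rows that do not move let the fingers close. It gives the time, the measured TCP pose, the force, the opening and the grip force at its end, in the units of the state.
- manip.get_obs(): the state, without advancing time (a new reading comes with each control period).
- viewer.camera(name): name is "side" or "top" or "wrist"; returns the picture (420x560x3 uint8, blue, green, red); there is no depth.
- viewer.camera_params(name): a dict with "vertical_fov" (degrees; the focal length in pixels is half the picture's height over the tangent of half this angle, whatever the lens; pixels are square), "cx", "cy" (the principal point, pixels), "R" (3x3) and "t" (3): a world point X has camera coordinates R X + t; the wrist camera has in their place "T_tool_cam" (4x4, takes a point from camera to tool coordinates, whose origin is the TCP and whose axes are the flange's). Camera axes: x right, y down, z forward; pixel columns grow to the right and rows downward; lengths in m; the calibration is good to about 2 mm. A picture is of the moment at which its call begins: read the wrist's pose just before it. camera_params takes no time and is no camera call.
- manip.hand_in(): hands the job in; it is judged then, once.
Trained networks look in the newest picture that a camera, given by its name, has taken for a name from the list of things; names that differ only in an ending like _2 or _b are one class to them, and where a whole thing is asked for, a point or a joint stands for the part that bears it (a point fixed in the world has none). Each returns a list of dicts, best first, with "score" (0 to 1); they miss things now and then, are a little off and sometimes report something else, mostly with a low value. They report only what shows in the picture. A call takes as long as a camera call. They do not tell look-alikes from the thing itself.
- finder.find_in(camera, thing): "position" ([x, y, z] in m, in world coordinates, good to about 4 mm: the middle of the surface that is visible of it).
The state is a dict: "clock": time; "joint_pos": joint angles; "joint_velocities": joint speeds; "tau": joint torques, N m; "position": TCP position; "ee_rot": TCP orientation; "ft_force": force on the tool from outside, world axes, zero at the start; "torque": the same for the moment, N m; "grip_width": opening from 0.0 (shut) to 1.0 (fully open); "grasp_force": force on a finger pad.
Only numpy, scipy, OpenCV 4.12 (cv2) and the standard library are available. Lean on these libraries where they do the work, as an engineer would, in place of code of your own. Each camera call takes 0.05 s, during which the arm holds its last target. There are 200 camera calls.

TASK

Get the sample-changer drive ready for its turntable: first swing the gear cover shut so that its tab drops behind the rim, then grip the upright shaft across its flat and turn it until the flat squarely faces the index bar on top of the drive. Then put the collar with the thumb screw on the shaft, screw over the flat, push it fully down onto the shoulder and finish while still gripping it there, so that a colleague can tighten the screw. Leave everything else on the bench where it stands.

Things in the scene. Friction and masses are not known exactly. Their poses are not given: they have to be found in the camera images.
- drive: The drive unit: fixed white box, grey top at 60 mm height. Origin on the bench under the axis of the upright shaft; own -x is its front. Reaches -60 to +60 mm along its x, -50 to +175 mm along its y. The open gear bay with its hinged cover lies at y = +62 to +171 mm; a rim along x at y = +55 to +60 mm tops out at 68 mm height.
- index (a point): Centre of the top of the raised index bar on the drive's top: steel, 22 mm long, 5 mm wide, 6 mm high, on the -x side of the shaft, pointing at it; spans 32 to 54 mm from the shaft axis.
- cover (a joint): Hinge of the gear cover in rad: 0 = shut flat (tab fully behind the rim), grows as it opens (1.57 would be upright); starts between 0.9 and 1.3, at most 1.5. Stiff: friction holds it wherever it is left; 1 to 2 N at its free edge moves it. To shut, the free edge swings over towards the shaft (drive's -y) and down.
- cover_hinge (a point): Middle of the cover's hinge line, fixed on the drive at its own (0, 171, 60) mm, with the drive's axes; the line runs along the drive's x. The cover is a white plate 114 mm wide (along the hinge), 107 mm from hinge to free edge, 4 mm thick, underside in the hinge plane. The tab (50 mm wide) hangs 10 mm below it at the free edge.
- cover_edge (a point): Middle of the cover's free edge on its outer (upper when shut) face; moves with the cover.
- shaft (a joint): Angle of the upright shaft in rad: at 0 its flat squarely faces the index bar (the drive's -x); positive is counter-clockwise seen from above. Starts between 0.5 and 1.4; turns from -0.6 to 2.2. Friction (0.05 Nm) keeps it where it is left.
- shaft_flat (a point): Flat (shaft_c1) of the steel shaft. Origin on the shaft axis at the shoulder, 80 mm above the bench, z up; own -x points out of the flat. Shaft 24 mm in diameter, top at 124 mm (2 mm chamfer); the flat, 18 mm wide over the whole height, lies 7 mm from the axis. Gripped across the flat it measures 19 mm (middle 2.5 mm from the axis, away from the flat), across the round up to 24 mm.
- seat (a point): Centre of the top face of the shoulder (steel ring 34 mm wide, 20 mm high on the drive's top), on the shaft axis, 80 mm above the bench, with the drive's axes; the collar's underside comes to rest here.
- collar_center (a point): Centre (half-way up) of the aluminium collar: loose ring, 46 mm outside, 30 mm high, 26.4 mm bore, 0.08 to 0.17 kg, upright on the bench, right of the drive. A thumb screw sticks out on its own -x side at half height, to 42 mm from the centre; the screw's tip (10 mm wide) reaches in to 8.2 mm from the centre, so the collar goes down the shaft only with the screw on the flat side (0.2 rad play).
- screw (a point): Centre of the steel thumb screw's head (16 mm wide), 37 mm from the collar's centre along the collar's own -x.
- spacer: Bystander: plain aluminium ring without a screw, 46 mm wide, 18 mm high, stands in the other place. Origin at underside.
- amber_bottle: Bystander: brown glass bottle, 86 mm wide, 190 mm high. Origin at underside.
- beaker: Bystander: glass beaker, 68 mm wide, 90 mm high. Origin at underside.
- dish: Bystander: flat glass dish, 90 mm wide, 14 mm high. Origin at underside.
- vial: Bystander: small amber vial, 24 mm wide, 46 mm high. Origin at underside.
- screwdriver: Bystander: screwdriver lying left of the drive, along its own x. Origin at underside.
- reagent: Bystander: white bottle, 72 mm wide, 150 mm high. Origin at underside.
- vial_rack: Bystander: blue vial rack, 80 by 160 mm, 44 mm high. Origin at underside.
Mind the look-alikes: they are no part of the job. Leave any red look-alike of the part that bears collar_center alone.

How it is judged:
By the outcome, as a careful person would: the job done as asked, in the order asked, and still so for the second after the job is handed in, while the arm keeps its last pose, push and grip.
It also fails if it takes over 64 s, if anything falls off the work surface, if the arm or the gripper's body presses on something with over 40 N, if the wrist force passes 120 N, or if a joint passes its speed limit or range.

## Working session

There is one attempt and no reset: what is moved stays moved. The work goes in short steps, Python scripts to look and compute and a tool call to move; the robot and the scene stay as the last step left them, time stands still between calls to the robot, and variables do not carry over. Pictures are saved under pics/ and viewed, at most 10 in all, crops included, and the job is handed in when it is done.

Besides the shell and the picture viewer there is one more tool, called after ">>>" as name(argument=value, ...) on one line, values as JSON. arm_command: Moves the arm, as the interface text tells. Its arguments: {"type":"object","properties":{"plan":{"type":"array","items":{"type":"object","properties":{"dp":{"type":"array","items":{"type":"number"}},"spin":{"type":"number"}}}},"grip":{"type":"number"},"newtons":{"type":"number"}},"required":["plan"]}

```bash
mkdir -p pics; ls
cat > h.py <<'E'
import numpy as np,cv2
from workcell import manip,viewer,finder
from scipy.spatial.transform import Rotation as Ro
def cam(n,obs=None):
    p=viewer.camera_params(n);f=210/np.tan(np.radians(p['vertical_fov'])/2)
    if 'R' in p:R=np.array(p['R']);t=np.array(p['t'])
    else:
        T=np.array(p['T_tool_cam']);W=np.eye(4);W[:3,:3]=Ro.from_quat(obs['ee_rot']).as_matrix();W[:3,3]=obs['position']
        M=np.linalg.inv(W@T);R=M[:3,:3];t=M[:3,3]
    return f,p['cx'],p['cy'],R,t
def proj(c,X):
    f,cx,cy,R,t=c;q=np.atleast_2d(X)@R.T+t
    return np.c_[f*q[:,0]/q[:,2]+cx,f*q[:,1]/q[:,2]+cy]
def onz(c,u,v,z):
    f,cx,cy,R,t=c;d=R.T@np.array([(u-cx)/f,(v-cy)/f,1]);o=-R.T@t
    return o+d*(z-o[2])/d[2]
E
python3 - <<'E'
from h import *
np.set_printoptions(precision=4,suppress=True)
o=manip.get_obs();print({k:np.round(v,3) for k,v in o.items()})
for n in ['top','side']:
    cv2.imwrite(f'pics/{n}0.png',viewer.camera(n)); c=cam(n);print(n,c[0],c[1],c[2],'at',-c[3].T@c[4],c[3])
    print(viewer.camera_params(n).keys())
    for th in ['drive','cover','shaft','index','cover_edge','cover_hinge','shaft_flat','collar_center','screw','spacer','seat']:
        try: print(th,[(np.round(d['position'],3),round(d['score'],2)) for d in finder.find_in(n,th)[:3]])
        except Exception as e: print(th,e)
print(viewer.camera_params('wrist'))
E
```

```text
pics
{'clock': np.float64(0.0), 'joint_pos': array([ 1.113,  0.333, -0.065,  1.461,  0.022,  1.35 , -0.088]), 'joint_velocities': array([-0.   , -0.001,  0.001, -0.001,  0.   ,  0.001, -0.001]), 'tau': array([  0.001, -62.545,   0.05 , -39.16 ,   0.016,   0.01 ,   0.   ]), 'position': array([ 0.263, -0.567,  0.404]), 'ee_rot': array([ 0.976,  0.216, -0.   , -0.001]), 'ft_force': array([-0.462,  0.484,  0.367]), 'torque': array([ 0.043,  0.057, -0.03 ]), 'grasp_force': np.float64(0.0), 'grip_width': np.float64(1.001)}
top 466.9642541289596 273.9285381490999 211.20956127458564 at [0.3606 0.0069 1.2013] [[-0.003  -1.     -0.0053]
 [-0.9861  0.0038 -0.166 ]
 [ 0.166   0.0047 -0.9861]]
dict_keys(['vertical_fov', 'cx', 'cy', 'R', 't'])
drive [(array([0.54 , 0.093, 0.062]), 0.79), (array([ 0.438, -0.204,  0.019]), 0.33)]
cover [(array([0.526, 0.171, 0.127]), 0.73)]
shaft [(array([0.566, 0.029, 0.122]), 0.46)]
index [(array([0.544, 0.092, 0.06 ]), 0.79)]
cover_edge [(array([0.528, 0.169, 0.132]), 0.69)]
cover_hinge [(array([0.548, 0.087, 0.063]), 0.64)]
shaft_flat [(array([0.563, 0.028, 0.12
[... 1021 characters left out ...]
026]), 0.65)]
shaft_flat [(array([0.569, 0.024, 0.106]), 0.66)]
collar_center [(array([ 0.612, -0.211,  0.023]), 0.83), (array([ 0.535, -0.113,  0.02 ]), 0.83), (array([0.542, 0.072, 0.06 ]), 0.71)]
screw [(array([0.543, 0.071, 0.06 ]), 0.73), (array([ 0.608, -0.212,  0.019]), 0.71), (array([ 0.539, -0.11 ,  0.018]), 0.5)]
spacer [(array([ 0.437, -0.217,  0.014]), 0.72)]
seat [(array([0.544, 0.071, 0.058]), 0.9)]
{'vertical_fov': 58.609861075027645, 'cx': 280.55154465816804, 'cy': 204.8583244867933, 'T_tool_cam': array([[ 0.0007, -0.9642, -0.2652,  0.0666],
       [ 1.    ,  0.0008, -0.0003,  0.0001],
       [ 0.0005, -0.2652,  0.9642,  0.0303],
       [ 0.    ,  0.    ,  0.    ,  1.    ]])}
```

View pics/top0.png

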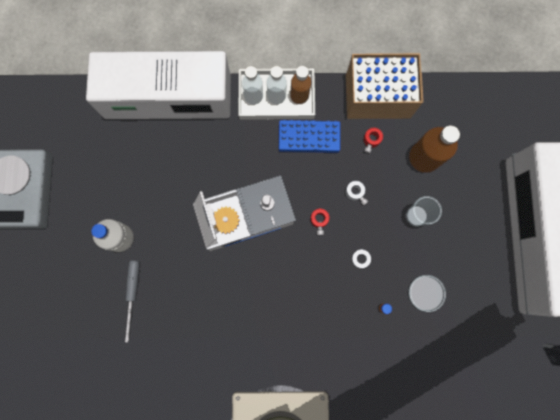

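View pics/side0.png

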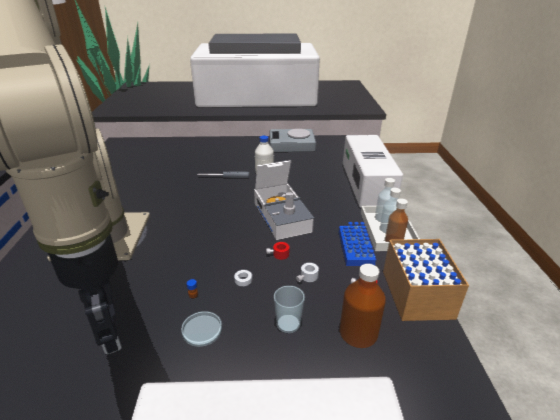

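The top view shows four rings. The grey one with a screw is at (356,190), the red look-alikes are at (320,218) and (374,137), and a plain ring, the spacer, is at (362,259). The grey one with the screw fits the description, so I'll confirm it in an enlarged crop.

Run:
```python
from h import *
im=cv2.imread('pics/top0.png')
cv2.imwrite('pics/crop1.png',cv2.resize(im[125:275,185:385],None,fx=4,fy=4,interpolation=cv2.INTER_CUBIC))
```

```text
(no output)
```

View pics/crop1.png

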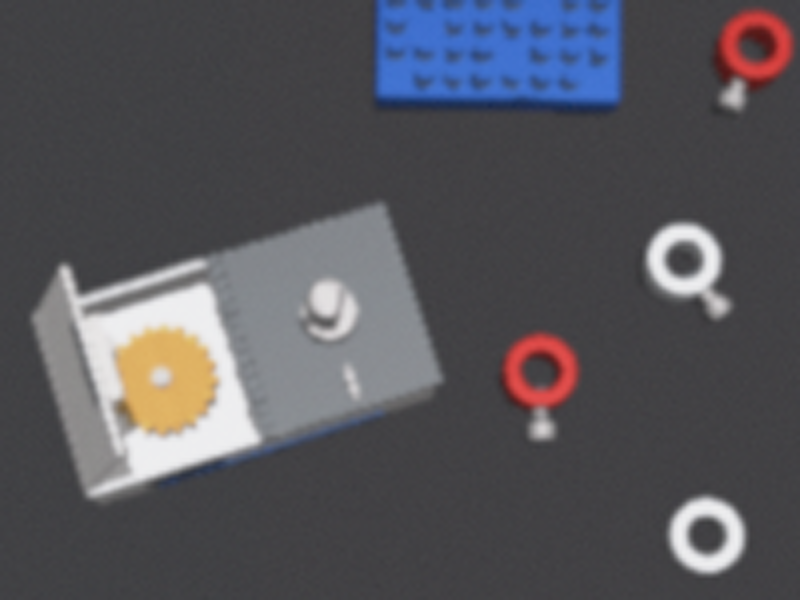

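Run:
```python
from h import *
from scipy.optimize import least_squares
np.set_printoptions(precision=4,suppress=True)
c=cam('top')
px=lambda a:np.array(a,float)/4+[184.6,124.6]
L=np.array([[60,-50,60],[-60,-50,60],[-60,175,60],[-32,0,66],[-54,0,66],[0,0,124]])/1e3
P=px([[385,203],[441,380],[88,495],[348,363],[355,397],[327,296]])
def W(q):
    C,S=np.cos(q[2]),np.sin(q[2]);return L@np.array([[C,-S,0],[S,C,0],[0,0,1]]).T+[q[0],q[1],0]
r=least_squares(lambda q:(proj(c,W(q))-P).ravel(),[.56,.03,.2],loss='soft_l1')
print(r.x,(proj(c,W(r.x))-P))
a=onz(c,*px([684,258]),.03);b=onz(c,*px([717,303]),.02);print(a,b,np.arctan2(*(a-b)[1::-1]),np.linalg.norm((a-b)[:2]))
```

```text
[0.572  0.028  0.3053] [[-1.4635 -0.1028]
 [-0.6327  0.6923]
 [ 0.2159 -0.4016]
 [-0.1332 -0.0241]
 [ 0.8286 -0.0909]
 [ 0.7393  0.0353]]
[ 0.6144 -0.1969  0.03  ] [ 0.5869 -0.2189  0.02  ] 0.6746579021778902 0.03521877552303908
```

```bash
cat >> h.py <<'E'
def pose():
    o=manip.get_obs();R=Ro.from_quat(o['ee_rot']).as_matrix();return np.array(o['position']),np.arctan2(R[1,0],R[0,0]),R,o
def plan(p,y,p1,y1,n):
    "n equal rows from tcp p, yaw y to p1, y1"
    d=(np.array(p1)-p)/n;s=(y1-y)/n;out=[]
    for i in range(n):
        a=y+i*s;out.append(([round(v,1) for v in 1e3*np.array([np.cos(a)*d[0]+np.sin(a)*d[1],np.sin(a)*d[0]-np.cos(a)*d[1],-d[2]])],round(s,4)))
    for i in range(0,n,5): print('  call:',out[i:i+5])
E
python3 - <<'E'
from h import *
p,y,R,o=pose();print(p,y)
plan(p,y,[.60,-.20,.40],y,10)
E
```

```text
[ 0.26327518 -0.56685201  0.4047329 ] 0.43480479347023776
  call: [([np.float64(46.0), np.float64(-19.1), np.float64(0.5)], np.float64(0.0)), ([np.float64(46.0), np.float64(-19.1), np.float64(0.5)], np.float64(0.0)), ([np.float64(46.0), np.float64(-19.1), np.float64(0.5)], np.float64(0.0)), ([np.float64(46.0), np.float64(-19.1), np.float64(0.5)], np.float64(0.0)), ([np.float64(46.0), np.float64(-19.1), np.float64(0.5)], np.float64(0.0))]
  call: [([np.float64(46.0), np.float64(-19.1), np.float64(0.5)], np.float64(0.0)), ([np.float64(46.0), np.float64(-19.1), np.float64(0.5)], np.float64(0.0)), ([np.float64(46.0), np.float64(-19.1), np.float64(0.5)], np.float64(0.0)), ([np.float64(46.0), np.float64(-19.1), np.float64(0.5)], np.float64(0.0)), ([np.float64(46.0), np.float64(-19.1), np.float64(0.5)], np.float64(0.0))]
```

>>> arm_command(plan=[{"dp": [46, -19, 0], "spin": 0}, {"dp": [46, -19, 0], "spin": 0}, {"dp": [46, -19, 0], "spin": 0}, {"dp": [46, -19, 0], "spin": 0}, {"dp": [46, -19, 0], "spin": 0}], grip=-1)

```text
clock: 1.7
position: [0.4329, -0.3821, 0.405]
ee_rot: [0.976, 0.216, 0.0, 0.0]
ft_force: [0.9, -1.4, -0.4]
grip_width: 1.0
grasp_force: 0.0
```

>>> arm_command(plan=[{"dp": [46, -19, 0], "spin": 0}, {"dp": [46, -19, 0], "spin": 0}, {"dp": [46, -19, 0], "spin": 0}, {"dp": [46, -19, 0], "spin": 0}, {"dp": [46, -19, 0], "spin": 0}])

```text
clock: 2.2
position: [0.6015, -0.1992, 0.405]
ee_rot: [0.976, 0.216, 0.0, 0.0]
ft_force: [0.8, -0.1, -1.0]
grip_width: 0.995
grasp_force: 0.0
```

Run:
```python
from h import *
p,y,R,o=pose();print(p,y,o['clock'],R[2])
im=viewer.camera('wrist');cv2.imwrite('pics/w1.png',im);np.save('w1.npy',[o],allow_pickle=True)
c=cam('wrist',o);print(proj(c,[[.6144,-.1969,.03],[.587,-.219,.02]]))
p2,y2,_,_=pose();print(p2)
plan(p2,y2,[.54,.07,.42],1.875,10)
```

```text
[ 0.60150968 -0.19920909  0.40497099] 0.43446062368600097 2.2 [ 3.05058556e-04  5.38880793e-04 -9.99999808e-01]
[[283.97879395 162.47724534]
 [292.49650269 195.66921486]]
[ 0.60581597 -0.19043487  0.40445445]
  call: [([np.float64(5.3), np.float64(-26.3), np.float64(-1.6)], np.float64(0.1431)), ([np.float64(9.0), np.float64(-25.3), np.float64(-1.6)], np.float64(0.1431)), ([np.float64(12.5), np.float64(-23.8), np.float64(-1.6)], np.float64(0.1431)), ([np.float64(15.7), np.float64(-21.8), np.float64(-1.6)], np.float64(0.1431)), ([np.float64(18.7), np.float64(-19.3), np.float64(-1.6)], np.float64(0.1431))]
  call: [([np.float64(21.2), np.float64(-16.4), np.float64(-1.6)], np.float64(0.1431)), ([np.float64(23.4), np.float64(-13.2), np.float64(-1.6)], np.float64(0.1431)), ([np.float64(25.0), np.float64(-9.8), np.float64(-1.6)], np.float64(0.1431)), ([np.float64(26.2), np.float64(-6.1), np.float64(-1.6)], np.float64(0.1431)), ([np.float64(26.8), np.float64(-2.3), np.float64(-1.6)], np.float64(0.1431))]
```

>>> arm_command(plan=[{"dp": [5, -26, 0], "spin": 0.143}, {"dp": [9, -25, 0], "spin": 0.143}, {"dp": [12, -24, 0], "spin": 0.143}, {"dp": [16, -22, 0], "spin": 0.143}, {"dp": [19, -19, 0], "spin": 0.143}])

```text
clock: 2.75
position: [0.6412, -0.0831, 0.4053]
ee_rot: [0.99, -0.142, 0.0, -0.0]
ft_force: [1.2, -0.6, 1.0]
grip_width: 1.0
grasp_force: 0.0
```

>>> arm_command(plan=[{"dp": [21, -16, 0], "spin": 0.143}, {"dp": [23, -13, 0], "spin": 0.143}, {"dp": [25, -10, 0], "spin": 0.143}, {"dp": [26, -6, 0], "spin": 0.143}, {"dp": [27, -2, 0], "spin": 0.143}])

```text
clock: 3.25
position: [0.7625, -0.1079, 0.4043]
ee_rot: [0.878, -0.479, -0.0, -0.0]
ft_force: [1.0, -0.7, -0.2]
grip_width: 1.002
grasp_force: 0.0
```

>>> arm_command(plan=[{"dp": [0, 0, 0], "spin": 0}, {"dp": [0, 0, 0], "spin": 0}, {"dp": [0, 0, 0], "spin": 0}], grip=1)

```text
clock: 3.55
position: [0.7611, -0.1084, 0.4049]
ee_rot: [0.879, -0.476, -0.0, -0.0]
ft_force: [0.4, -0.8, -0.3]
grip_width: 0.512
grasp_force: 0.0
```

Run:
```python
from h import *
p,y,R,o=pose();print(p,y,o['clock'],o['joint_pos'])
im=viewer.camera('wrist');np.save('w2.npy',[o],allow_pickle=True)
cv2.imwrite('pics/w2r.png',im)
c=cam('wrist',o)
L=np.array([[60,-50,60],[-60,-50,60],[-60,175,60],[60,175,60],[-32,0,66],[-54,0,66],[0,0,124],[0,171,60]])/1e3
C,S=np.cos(.305),np.sin(.305);print(proj(c,L@np.array([[C,-S,0],[S,C,0],[0,0,1]]).T+[.572,.028,0]))
cv2.imwrite('pics/w2.png',cv2.resize(im,(784,588),interpolation=cv2.INTER_CUBIC))
```

```text
[ 0.76109443 -0.10841648  0.40491003] -0.9931189328863537 3.55 [ 0.15781471  0.67533633 -0.14408897  0.96532746  0.08952662  1.50615828
 -2.52465467]
[[321.05720035 337.78772581]
 [436.82113689 366.34406454]
 [362.61948299 526.76114605]
 [261.34590315 505.37676702]
 [394.37149531 404.6698356 ]
 [414.91754187 409.5375384 ]
 [378.78121954 449.7014422 ]
 [313.51989457 513.65320996]]
```

View pics/w2.png

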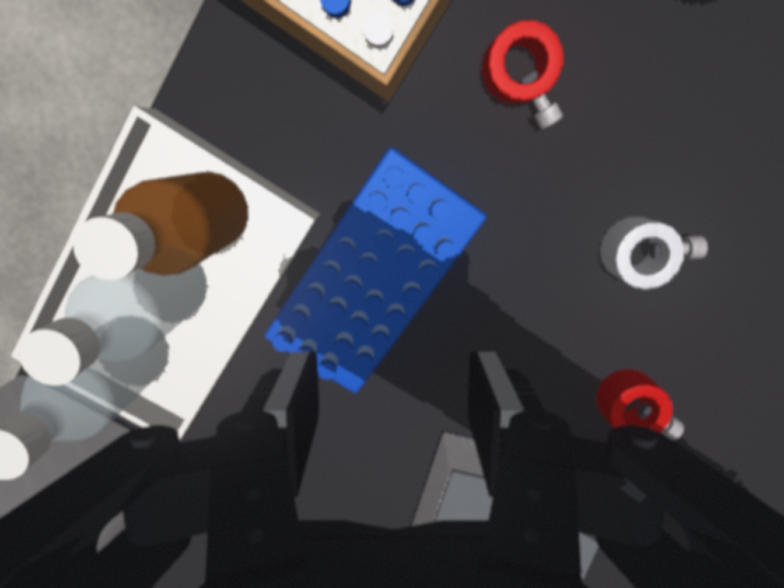

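The spin sign is reversed: a positive spin lowers yaw. The arm is clear of everything, so I'll fix the helper.

```bash
sed -i 's/,round(s,4)))/,round(-s,4)))/; s/round(v,1) for/round(float(v),1) for/; s/round(-s,4)/round(float(-s),4)/' h.py
python3 - <<'E'
from h import *
p,y,R,o=pose()
plan(p,y,[.545,.06,.42],1.875,20)
E
```

```text
call: [([-12.9, 4.5, -0.7], -0.1434), ([-13.5, 2.6, -0.7], -0.1434), ([-13.7, 0.6, -0.7], -0.1434), ([-13.6, -1.4, -0.7], -0.1434), ([-13.3, -3.3, -0.7], -0.1434)]
  call: [([-12.7, -5.2, -0.7], -0.1434), ([-11.8, -6.9, -0.7], -0.1434), ([-10.7, -8.5, -0.7], -0.1434), ([-9.4, -10.0, -0.7], -0.1434), ([-7.9, -11.2, -0.7], -0.1434)]
  call: [([-6.2, -12.2, -0.7], -0.1434), ([-4.4, -13.0, -0.7], -0.1434), ([-2.5, -13.5, -0.7], -0.1434), ([-0.5, -13.7, -0.7], -0.1434), ([1.4, -13.6, -0.7], -0.1434)]
  call: [([3.4, -13.3, -0.7], -0.1434), ([5.2, -12.7, -0.7], -0.1434), ([7.0, -11.8, -0.7], -0.1434), ([8.6, -10.7, -0.7], -0.1434), ([10.0, -9.3, -0.7], -0.1434)]
```

>>> arm_command(plan=[{"dp": [-13, 4.5, -1], "spin": -0.143}, {"dp": [-13.5, 2.5, -1], "spin": -0.143}, {"dp": [-13.5, 0.5, -1], "spin": -0.143}, {"dp": [-13.5, -1.5, -1], "spin": -0.143}, {"dp": [-13.5, -3.5, -1], "spin": -0.143}])

```text
clock: 4.1
position: [0.7067, -0.0654, 0.4105]
ee_rot: [0.991, -0.136, 0.0, 0.0]
ft_force: [-0.2, 0.3, 0.5]
grip_width: 0.003
grasp_force: 0.0
```

>>> arm_command(plan=[{"dp": [-12.5, -5, -1], "spin": -0.143}, {"dp": [-12, -7, -1], "spin": -0.143}, {"dp": [-10.5, -8.5, -1], "spin": -0.143}, {"dp": [-9.5, -10, -1], "spin": -0.143}, {"dp": [-8, -11, -1], "spin": -0.143}])

```text
clock: 4.6
position: [0.6528, -0.0234, 0.4155]
ee_rot: [0.976, 0.219, 0.0, 0.0]
ft_force: [0.6, 0.4, 0.8]
grip_width: 0.001
grasp_force: 0.0
```

>>> arm_command(plan=[{"dp": [-6, -12, -1], "spin": -0.143}, {"dp": [-4.5, -13, -1], "spin": -0.143}, {"dp": [-2.5, -13.5, -1], "spin": -0.143}, {"dp": [-0.5, -13.5, 0], "spin": -0.143}, {"dp": [1.5, -13.5, 0], "spin": -0.143}])

```text
clock: 5.1
position: [0.5994, 0.0187, 0.4183]
ee_rot: [0.837, 0.547, 0.0, 0.001]
ft_force: [-0.1, -0.6, -0.2]
grip_width: 0.0
grasp_force: 0.0
```

>>> arm_command(plan=[{"dp": [3.5, -13.5, 0], "spin": -0.143}, {"dp": [5, -12.5, 0], "spin": -0.143}, {"dp": [7, -12, 0], "spin": -0.143}, {"dp": [8.5, -10.5, 0], "spin": -0.143}, {"dp": [10, -9.5, 0], "spin": -0.143}])

```text
clock: 5.6
position: [0.5454, 0.061, 0.4182]
ee_rot: [0.593, 0.805, -0.0, 0.001]
ft_force: [-0.3, -0.1, 0.3]
grip_width: -0.001
grasp_force: 0.0
```

>>> arm_command(plan=[{"dp": [0, 0, 0], "spin": 0}, {"dp": [0, 0, 0], "spin": 0}, {"dp": [0, 0, 0], "spin": 0}])

```text
clock: 5.9
position: [0.5469, 0.0595, 0.4178]
ee_rot: [0.597, 0.802, -0.0, 0.0]
ft_force: [0.6, -0.5, -0.2]
grip_width: 0.002
grasp_force: 0.0
```

Run:
```python
from h import *
p,y,R,o=pose();print(p,y,o['clock'],o['joint_pos'])
im=viewer.camera('wrist');np.save('w3.npy',[o],allow_pickle=True)
cv2.imwrite('pics/w3r.png',im)
c=cam('wrist',o)
L=np.array([[60,-50,60],[-60,-50,60],[-60,175,60],[60,175,60],[-32,0,66],[-54,0,66],[0,0,124],[0,171,60]])/1e3
C,S=np.cos(.305),np.sin(.305);print(1.4*proj(c,L@np.array([[C,-S,0],[S,C,0],[0,0,1]]).T+[.572,.028,0]))
cv2.imwrite('pics/w3.png',cv2.resize(im,(784,588),interpolation=cv2.INTER_CUBIC))
```

```text
[0.54686314 0.05948558 0.4178443 ] 1.8610365652910659 5.9 [ 0.42116254  0.22808523 -0.70652639  1.61263958  0.15149255  1.35621919
 -0.01463333]
[[504.29871668 376.19765073]
 [328.15305224 378.59005751]
 [309.54463891  14.71127384]
 [521.25499017  11.51658192]
 [366.8267619  310.95059458]
 [332.72547521 311.42323317]
 [421.31730375 343.63647655]
 [415.37132313  20.8704512 ]]
```

View pics/w3.png

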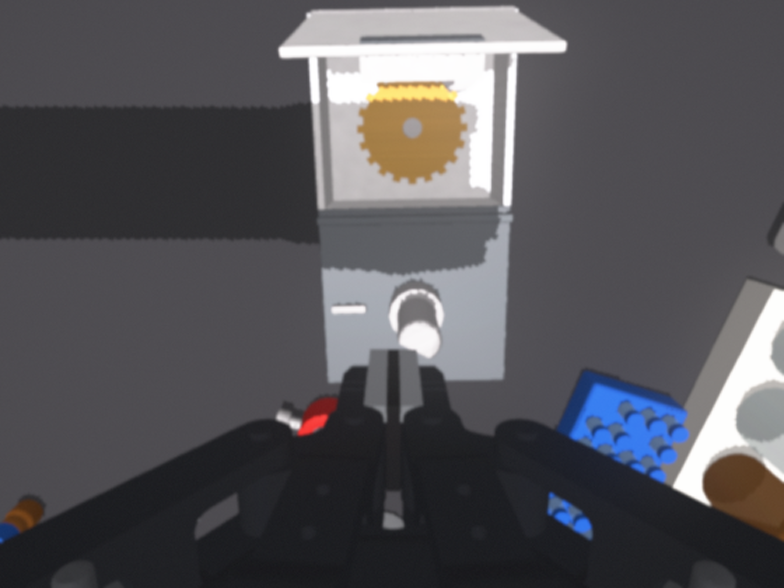

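Run:
```python
from h import *
np.set_printoptions(precision=1,suppress=True)
o=np.load('w3.npy',allow_pickle=True)[0];c=cam('wrist',o)
C,S=np.cos(.305),np.sin(.305);Rz=np.array([[C,-S,0],[S,C,0],[0,0,1]]);w=lambda L:np.array(L)/1e3@Rz.T+[.572,.028,0]
cc=-c[3].T@c[4];print('cam in drive',1e3*Rz.T@(cc-[.572,.028,0]))
for t in np.arange(.9,1.35,.1):
    e=lambda x,h:[x,171-107*np.cos(t)+h*np.sin(t),60+107*np.sin(t)+h*np.cos(t)]
    print(round(t,1),(1.4*proj(c,w([e(-57,0),e(57,0),e(-57,4),e(57,4)]))).ravel())
im=cv2.imread('pics/w3r.png')
a=cv2.resize(im[195:265,265:335],(560,560),interpolation=cv2.INTER_CUBIC)
cv2.imwrite('pics/crop2.png',a)
# predicted top outlines for several angles in crop coords
for z in (124,80):
  print(z,(proj(c,w([[0,0,z],[12,0,z],[-12,0,z],[0,12,z],[0,-12,z]]))-[265,195])*8)
```

```text
cam in drive [-14.3 104.8 387.5]
0.9 [296.8 144.1 551.  140.4 295.4 136.7 553.1 133. ]
1.0 [293.  123.3 556.6 119.4 291.6 114.9 558.6 110.9]
1.1 [289.2  99.6 561.9  95.6 287.8  90.1 563.9  86.1]
1.2 [285.6  73.3 567.1  69.1 284.3  62.8 568.9  58.6]
1.3 [282.2  44.6 571.8  40.2 280.9  33.3 573.4  28.9]
124 [[287.5 403.6]
 [415.  401.9]
 [160.1 405.4]
 [287.6 283.1]
 [287.5 521.4]]
80 [[265.5 252.9]
 [376.3 251.4]
 [154.8 254.5]
 [265.4 146.9]
 [265.7 357. ]]
```

View pics/crop2.png

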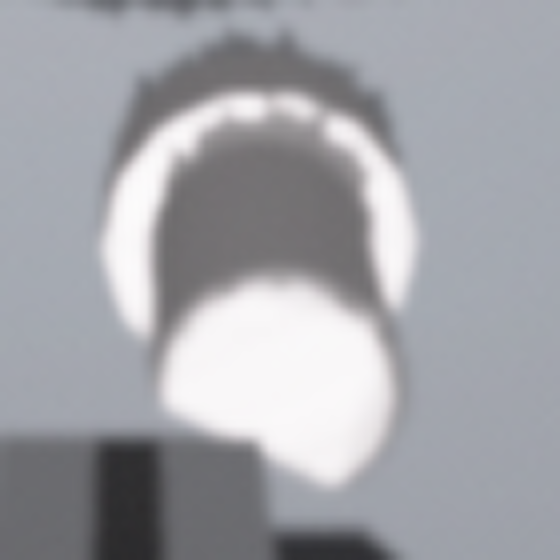

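Wrist view: the drive corners match the model to within 2 px, the cover is open about 1.27 rad, and the flat normal points down-left in the crop, so the shaft is at about 1.13 rad. I'll go behind the cover with the fingers closed.

>>> arm_command(plan=[{"dp": [49, 5, 0], "spin": -0.014}, {"dp": [49, 5, 0], "spin": 0}, {"dp": [49, 4.5, 0], "spin": 0}, {"dp": [0, 0, 40], "spin": 0}, {"dp": [0, 0, 40], "spin": 0}], grip=1)

```text
clock: 6.45
position: [0.5164, 0.2065, 0.3375]
ee_rot: [0.59, 0.808, 0.001, 0.001]
ft_force: [1.2, -0.4, -1.1]
grip_width: -0.0
grasp_force: 0.0
```

>>> arm_command(plan=[{"dp": [0, 0, 16], "spin": 0}, {"dp": [0, 0, 0], "spin": 0}, {"dp": [0, 0, 0], "spin": 0}])

```text
clock: 6.75
position: [0.5172, 0.2046, 0.323]
ee_rot: [0.591, 0.807, 0.001, 0.0]
ft_force: [-0.5, -0.3, 0.7]
grip_width: 0.002
grasp_force: 0.0
```

```bash
cat >> h.py <<'E'
D=[.572,.028,.305]
def dr(p,D=D):
    C,S=np.cos(D[2]),np.sin(D[2]);a,b=p[0]-D[0],p[1]-D[1];return np.round(1e3*np.array([C*a+S*b,C*b-S*a,p[2]]),1)
E
python3 - <<'E'
from h import *
p,y,R,o=pose();print(dr(p),'tip z',1e3*p[2]-173,y,o['clock'],o['ft_force'])
E
```

```text
[  0.8 184.9 323. ] tip z 150.0109398544983 1.87758764354977 6.75 [-0.51025423 -0.31546853  0.67448453]
```

>>> arm_command(plan=[{"dp": [-26, 0, 3], "spin": 0}, {"dp": [-14, 0, 5], "spin": 0}, {"dp": [-16, 0, 9], "spin": 0}, {"dp": [-13, 0, 12], "spin": 0}, {"dp": [-11, 0, 14], "spin": 0}])

```text
clock: 7.25
position: [0.5413, 0.1272, 0.2781]
ee_rot: [0.591, 0.807, 0.0, 0.0]
ft_force: [0.1, 0.7, 0.7]
grip_width: 0.004
grasp_force: 0.6
```

>>> arm_command(plan=[{"dp": [-8, 0, 16], "spin": 0}, {"dp": [-3.5, 0, 13], "spin": 0}, {"dp": [-1.5, 0, 12], "spin": 0}, {"dp": [0, 0, 3], "spin": 0}, {"dp": [0, 0, 0], "spin": 0}])

```text
clock: 7.75
position: [0.5448, 0.1163, 0.2368]
ee_rot: [0.59, 0.807, -0.001, 0.001]
ft_force: [-13.7, -8.6, 33.5]
grip_width: -0.001
grasp_force: 17.0
```

Run:
```python
from h import *
p,y,R,o=pose();print(dr(p),'tip z',1e3*p[2]-173,y,o['clock'],o['ft_force'])
```

```text
[  0.5  92.4 236.8] tip z 63.7587486817917 1.8790255242232274 7.75 [-13.7142261  -8.6448936  33.4900325]
```

>>> arm_command(plan=[{"dp": [0, 0, -20], "spin": 0}, {"dp": [0, 0, -40], "spin": 0}, {"dp": [0, 0, -45], "spin": 0}, {"dp": [-14, 0, -45], "spin": 0}, {"dp": [-14, 0, -15], "spin": 0}], grip=1)

```text
clock: 8.25
position: [0.5536, 0.0907, 0.4038]
ee_rot: [0.589, 0.808, 0.002, 0.002]
ft_force: [0.8, -0.5, 0.1]
grip_width: 0.0
grasp_force: 0.0
```

>>> arm_command(plan=[{"dp": [0, 0, 0], "spin": 0}, {"dp": [0, 0, 0], "spin": 0}, {"dp": [0, 0, 0], "spin": 0}])

```text
clock: 8.55
position: [0.5527, 0.0902, 0.398]
ee_rot: [0.59, 0.808, -0.001, -0.001]
ft_force: [-0.6, 0.6, -0.7]
grip_width: -0.001
grasp_force: 0.0
```

Run:
```python
from h import *
np.set_printoptions(precision=1,suppress=True)
p,y,R,o=pose();print(dr(p),y,o['clock'],o['ft_force'])
im=viewer.camera('wrist');np.save('w4.npy',[o],allow_pickle=True);cv2.imwrite('pics/w4r.png',im)
c=cam('wrist',o);C,S=np.cos(.305),np.sin(.305);Rz=np.array([[C,-S,0],[S,C,0],[0,0,1]]);w=lambda L:np.array(L)/1e3@Rz.T+[.572,.028,0]
q=proj(c,w([[0,0,124],[12,0,124],[0,12,124],[0,0,80],[-32,0,66],[-54,0,66],[60,-50,60],[-60,-50,60],[-57,64,64],[57,64,64],[-57,171,64],[57,171,64]]))
k=[180,0,420,360]  # u0,v0,..
u0,u1,v0,v1=170,440,150,330
a=cv2.resize(im[v0:v1,u0:u1],None,fx=2.9,fy=2.9,interpolation=cv2.INTER_CUBIC);cv2.imwrite('pics/crop3.png',a)
b=im
print((q-[u0,v0])*2.9)
```

```text
[  0.2  65.1 398. ] 1.8801254336008317 8.55 [-0.6  0.6 -0.7]
[[ 322.9  412.5]
 [ 371.1  412.7]
 [ 323.1  368.5]
 [ 322.7  337.6]
 [ 216.2  317.3]
 [ 143.   316.9]
 [ 510.5  456.7]
 [ 133.1  454.7]
 [ 125.   107.3]
 [ 522.8  109.4]
 [ 107.5 -294. ]
 [ 545.2 -291.7]]
```

View pics/crop3.png

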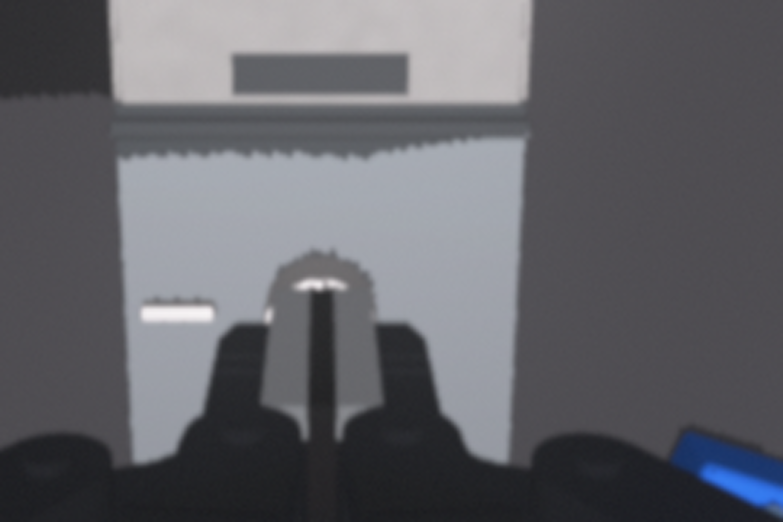

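Run:
```python
from h import *
p,y,R,o=pose()
plan(p,y,[.572,.031,.395],3.0,8)
```

```text
call: [([-7.8, 0.0, 0.4], -0.14), ([-7.7, -1.0, 0.4], -0.14), ([-7.5, -2.1, 0.4], -0.14), ([-7.1, -3.1, 0.4], -0.14), ([-6.6, -4.1, 0.4], -0.14)]
  call: [([-6.0, -5.0, 0.4], -0.14), ([-5.2, -5.8, 0.4], -0.14), ([-4.4, -6.4, 0.4], -0.14)]
```

>>> arm_command(plan=[{"dp": [-8, 0, 0.5], "spin": -0.14}, {"dp": [-7.5, -1, 0.5], "spin": -0.14}, {"dp": [-7.5, -2, 0], "spin": -0.14}, {"dp": [-7, -3, 0], "spin": -0.14}, {"dp": [-6.5, -4, 0], "spin": -0.14}], grip=-1)

```text
clock: 9.1
position: [0.5651, 0.0531, 0.3976]
ee_rot: [0.274, 0.962, -0.0, -0.001]
ft_force: [0.5, 0.1, 0.9]
grip_width: 0.849
grasp_force: 0.0
```

>>> arm_command(plan=[{"dp": [-6, -5, 0.5], "spin": -0.14}, {"dp": [-5, -6, 0.5], "spin": -0.14}, {"dp": [-4.5, -6.5, 0.5], "spin": -0.14}, {"dp": [0, 0, 0], "spin": 0}, {"dp": [0, 0, 0], "spin": 0}])

```text
clock: 9.6
position: [0.5721, 0.0308, 0.3965]
ee_rot: [0.073, 0.997, 0.0, -0.001]
ft_force: [-0.7, 0.3, 0.4]
grip_width: 1.005
grasp_force: 0.0
```

Run:
```python
from h import *
np.set_printoptions(precision=1,suppress=True)
p,y,R,o=pose();print(dr(p),y,o['clock'],o['joint_pos'],o['grip_width'])
im=viewer.camera('wrist');np.save('w5.npy',[o],allow_pickle=True);cv2.imwrite('pics/w5r.png',im)
c=cam('wrist',o);C,S=np.cos(.305),np.sin(.305);Rz=np.array([[C,-S,0],[S,C,0],[0,0,1]]);w=lambda L:np.array(L)/1e3@Rz.T+[.572,.028,0]
t=1.13
F=lambda x,y,z:[np.cos(t)*x-np.sin(t)*y,np.sin(t)*x+np.cos(t)*y,z]
q=proj(c,w([[0,0,124],[0,0,80],F(-7,9,124),F(-7,-9,124),F(12,0,124),[-32,0,66],[-54,0,66]]))
print(q); u0,v0=int(q[0,0])-100,int(q[0,1])-80
a=cv2.resize(im[max(v0,0):v0+150,u0:u0+200],None,fx=4,fy=4,interpolation=cv2.INTER_CUBIC);cv2.imwrite('pics/crop4.png',a)
print((q-[u0,max(v0,0)])*4)
```

```text
[  0.9   2.7 396.5] 2.9950940042456953 9.6 [ 0.6  0.3 -0.9  1.6  0.3  1.3  1.1] 1.0054869853454365
[[276.5 207.1]
 [277.  191.9]
 [265.9 194.2]
 [266.4 220. ]
 [294.4 206.9]
 [259.7 152.9]
 [247.1 127.7]]
[[402.2 320.5]
 [404.1 259.6]
 [359.5 268.9]
 [361.6 371.9]
 [473.5 319.8]
 [334.7 103.6]
 [284.6   2.9]]
```

View pics/crop4.png

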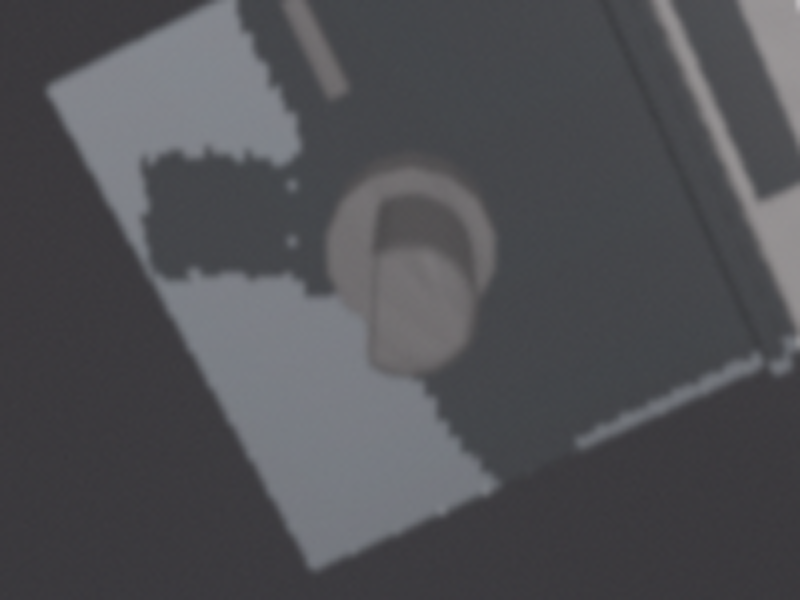

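The flat edge is nearly vertical at u≈371 of the crop, in line with the pads. The axis is about 1.5 mm off the model, so I'll correct, descend and grip.

>>> arm_command(plan=[{"dp": [0.8, 0.8, 40], "spin": 0.02}, {"dp": [0, 0, 45], "spin": 0}, {"dp": [0, 0, 35], "spin": 0}, {"dp": [0, 0, 16], "spin": 0}, {"dp": [0, 0, 0], "spin": 0}], grip=-1)

```text
clock: 10.15
position: [0.5709, 0.0316, 0.2596]
ee_rot: [0.082, 0.997, 0.0, -0.002]
ft_force: [0.5, 0.1, 0.0]
grip_width: 0.995
grasp_force: 0.0
```

>>> arm_command(plan=[{"dp": [0, 0, 0], "spin": 0}, {"dp": [0, 0, 0], "spin": 0}, {"dp": [0, 0, 0], "spin": 0}, {"dp": [0, 0, 0], "spin": 0}, {"dp": [0, 0, 0], "spin": 0}], grip=1, newtons=30)

```text
clock: 10.65
position: [0.5718, 0.0314, 0.262]
ee_rot: [0.081, 0.997, 0.0, 0.001]
ft_force: [0.1, -0.2, 4.6]
grip_width: 0.216
grasp_force: 29.8
```

Run:
```python
from h import *
p,y,R,o=pose();print(p,dr(p),y,o['clock'],o['ft_force'],o['torque'],o['grip_width']*85,o['grasp_force'])
print(R.T@o['ft_force'])
```

```text
[0.571824   0.0314068  0.26202623] [  0.9   3.3 262. ] 2.9786370139202494 10.65 [ 0.0571034  -0.20535635  4.62568421] [-0.09978276  0.16002035 -0.06537004] 18.33436735128898 29.78001918294467
[-0.09532876 -0.19172194 -4.62563958]
```

Run:
```python
from h import *
o=np.load('w5.npy',allow_pickle=True)[0];c=cam('wrist',o)
im=cv2.imread('pics/w5r.png');u0,v0=176,127
g=cv2.GaussianBlur(im,(3,3),0).astype(float).sum(2)
def fit(a,b,n=60):
    a=np.array(a)/4+[u0,v0];b=np.array(b)/4+[u0,v0];t=(b-a)/np.linalg.norm(b-a);m=np.array([-t[1],t[0]]);pts=[]
    for s in np.linspace(.08,.92,n):
        q=a+s*(b-a);k=np.arange(-4,4.01,.25)
        v=np.array([g_(q+d*m) for d in k]);j=np.argmax(abs(np.gradient(v)));pts.append(q+k[j]*m)
    P=np.array([onz(c,*x,.06) for x in pts]);
    P=P[:,:2]
    for _ in range(3):
        M=P.mean(0);d=np.linalg.svd(P-M)[2][0];r=(P-M)@[-d[1],d[0]];P=P[abs(r)<2*r.std()+1e-6]
    return M,np.arctan2(d[1],d[0]),r.std()
def g_(q): return cv2.getRectSubPix(g.astype(np.float32),(1,1),tuple(map(float,q)))[0,0]
print('front-right edge y=-50:',fit([48,92],[313,570]))
print('x edge:',fit([313,570],[560,450]))
o=np.load('w3.npy',allow_pickle=True)[0];c=cam('wrist',o);im=cv2.imread('pics/w3r.png');g=cv2.GaussianBlur(im,(3,3),0).astype(float).sum(2);u0=v0=0
s=4/1.4
print('w3 x=60 edge',fit(np.array([510,225])*s,np.array([504,375])*s)); print('w3 x=-60',fit(np.array([320,245])*s,np.array([328,375])*s)); print('w3 rim',fit(np.array([330,207])*s,np.array([500,206])*s))
```

```text
front-right edge y=-50: (array([ 0.58711165, -0.02209296]), np.float64(0.30860209055943433), np.float64(0.00011629232119370478))
x edge: (array([0.63490637, 0.02456752]), np.float64(1.878552553128937), np.float64(0.0001734457630305921))
w3 x=60 edge (array([0.62713249, 0.04933413]), np.float64(-1.2615400557331247), np.float64(0.0002759761493720744))
w3 x=-60 (array([0.51471027, 0.00853566]), np.float64(-1.2631108403885265), np.float64(0.000219315302562821))
w3 rim (array([0.55185083, 0.09111271]), np.float64(0.3125386626954934), np.float64(0.00033209874162825866))
```

>>> arm_command(plan=[{"dp": [-0.34, 0, 0], "spin": 0.137}, {"dp": [-0.34, 0, 0], "spin": 0.137}, {"dp": [-0.34, 0, 0], "spin": 0.137}, {"dp": [-0.34, 0, 0], "spin": 0.137}, {"dp": [-0.34, 0, 0], "spin": 0.137}], grip=1, newtons=40)

```text
clock: 11.15
position: [0.5732, 0.0303, 0.262]
ee_rot: [0.414, 0.91, -0.0, 0.0]
ft_force: [-3.4, -1.8, 6.5]
grip_width: 0.211
grasp_force: 39.1
```

>>> arm_command(plan=[{"dp": [-0.34, 0, 0], "spin": 0.137}, {"dp": [-0.34, 0, 0], "spin": 0.137}, {"dp": [-0.34, 0, 0], "spin": 0.137}, {"dp": [0, 0, 0], "spin": 0}, {"dp": [0, 0, 0], "spin": 0}])

```text
clock: 11.65
position: [0.5735, 0.0295, 0.262]
ee_rot: [0.589, 0.808, -0.001, 0.0]
ft_force: [-4.9, -1.7, 8.0]
grip_width: 0.214
grasp_force: 40.1
```

```bash
sed -i 's/^D=.*/D=[.5712,.0287,.309]/' h.py
python3 - <<'E'
from h import *
p,y,R,o=pose();print(p,dr(p),y,y-np.pi/2-.309,o['clock'],o['torque'],o['grip_width']*85,o['grasp_force'])
print(R.T@o['ft_force'])
E
```

```text
[0.57349808 0.02945961 0.26199611] [  2.4   0.  262. ] 1.8822312209340901 0.0024348941391935663 11.65 [-0.32710532  1.08449315 -0.0459324 ] 18.176058491165154 40.061940573505126
[-0.08986831 -5.15692525 -7.98142181]
```

>>> arm_command(plan=[{"dp": [0, 0, 0], "spin": 0}, {"dp": [0, 0, 0], "spin": 0}, {"dp": [0, 0, 0], "spin": 0}, {"dp": [0, 0, 0], "spin": 0}, {"dp": [0, 0, -10], "spin": 0}], grip=-1)

```text
clock: 12.15
position: [0.5732, 0.0295, 0.2704]
ee_rot: [0.589, 0.808, -0.001, -0.001]
ft_force: [0.2, -0.0, -0.0]
grip_width: 1.0
grasp_force: 0.0
```

>>> arm_command(plan=[{"dp": [0, 0, -40], "spin": 0}, {"dp": [0, 0, -45], "spin": 0}, {"dp": [0, 0, -40], "spin": 0}, {"dp": [0, 0, 0], "spin": 0}, {"dp": [0, 0, 0], "spin": 0}])

```text
clock: 12.65
position: [0.5737, 0.0298, 0.3976]
ee_rot: [0.589, 0.808, 0.001, 0.001]
ft_force: [-0.1, -0.6, -0.5]
grip_width: 0.997
grasp_force: 0.0
```

Run:
```python
from h import *
np.set_printoptions(precision=1,suppress=True)
p,y,R,o=pose();print(dr(p),y,o['clock'],o['joint_pos'],o['grip_width'])
im=viewer.camera('wrist');np.save('w6.npy',[o],allow_pickle=True);cv2.imwrite('pics/w6r.png',im)
c=cam('wrist',o);C,S=np.cos(D[2]),np.sin(D[2]);Rz=np.array([[C,-S,0],[S,C,0],[0,0,1]]);w=lambda L:np.array(L)/1e3@Rz.T+[D[0],D[1],0]
q=proj(c,w([[0,0,124],[0,0,80],[-7,9,124],[-7,-9,124],[12,0,124],[-32,0,66],[-54,0,66]]))
u0,v0=int(q[0,0])-100,int(q[0,1])-110
a=cv2.resize(im[max(v0,0):v0+150,u0:u0+200],None,fx=4,fy=4,interpolation=cv2.INTER_CUBIC)
t=viewer.camera('top');b=cv2.resize(t[165:265,185:305],(360,300),interpolation=cv2.INTER_CUBIC)
cv2.imwrite('pics/crop5.png',a);cv2.imwrite('pics/top6.png',t)
print((q-[u0,max(v0,0)])*4)
```

```text
[  2.8   0.3 397.6] 1.8828446631252183 12.65 [ 0.4  0.3 -0.6  1.6  0.2  1.3  0.1] 0.9974015634958634
[[400.8 440.1]
 [402.5 380.4]
 [358.9 388. ]
 [359.7 490.9]
 [472.  440.3]
 [247.6 364.4]
 [140.6 364.1]]
```

View pics/crop5.png

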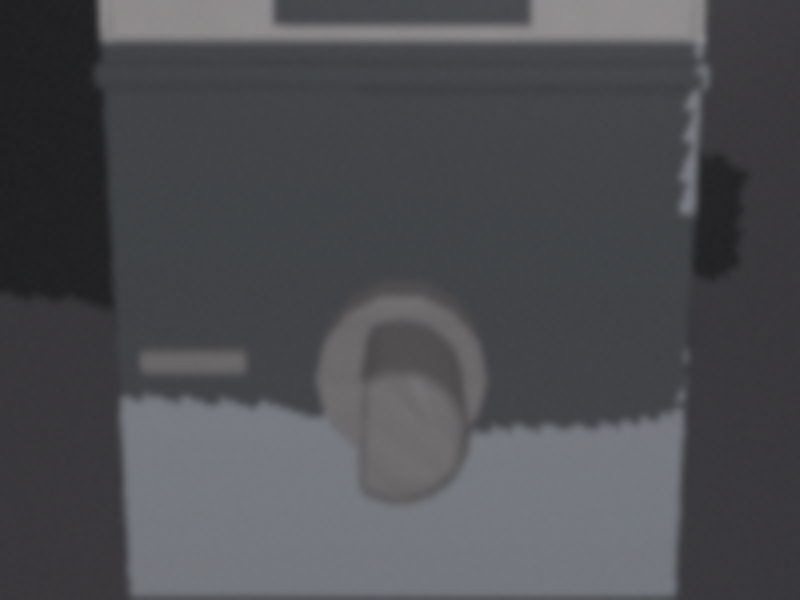

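The shaft flat faces the index bar squarely (flat edge vertical at u≈361, bar horizontal at v≈362). The cover lies flush behind the rim. Next is the collar.

Run:
```python
from h import *
p,y,R,o=pose()
plan(p,y,[.606,-.20,.398],.675,9)
```

```text
call: [([-25.4, -4.4, -0.3], 0.1342), ([-25.7, -0.9, -0.3], 0.1342), ([-25.6, 2.5, -0.3], 0.1342), ([-25.1, 5.9, -0.3], 0.1342), ([-24.1, 9.2, -0.3], 0.1342)]
  call: [([-22.6, 12.4, -0.3], 0.1342), ([-20.7, 15.3, -0.3], 0.1342), ([-18.5, 17.9, -0.3], 0.1342), ([-16.0, 20.2, -0.3], 0.1342)]
```

>>> arm_command(plan=[{"dp": [-25.5, -4.5, 0], "spin": 0.134}, {"dp": [-25.5, -1, 0], "spin": 0.134}, {"dp": [-25.5, 2.5, 0], "spin": 0.134}, {"dp": [-25, 6, 0], "spin": 0.134}, {"dp": [-24, 9, 0], "spin": 0.134}])

```text
clock: 13.25
position: [0.5913, -0.0986, 0.3948]
ee_rot: [0.823, 0.568, -0.001, -0.001]
ft_force: [-0.4, -0.0, 0.2]
grip_width: 1.001
grasp_force: 0.0
```

>>> arm_command(plan=[{"dp": [-22.5, 12.5, 0], "spin": 0.134}, {"dp": [-20.5, 15.5, 0], "spin": 0.134}, {"dp": [-18.5, 18, 0], "spin": 0.134}, {"dp": [-16, 20, 0], "spin": 0.134}, {"dp": [0, 0, 0], "spin": 0}])

```text
clock: 13.75
position: [0.6059, -0.2036, 0.3942]
ee_rot: [0.945, 0.328, -0.002, 0.0]
ft_force: [-0.2, -0.7, -0.7]
grip_width: 0.998
grasp_force: 0.0
```

>>> arm_command(plan=[{"dp": [0, 0, 0], "spin": 0}, {"dp": [0, 0, 0], "spin": 0}])

```text
clock: 13.95
position: [0.6066, -0.1981, 0.3955]
ee_rot: [0.943, 0.333, -0.0, -0.001]
ft_force: [0.1, 0.2, 0.6]
grip_width: 0.995
grasp_force: 0.0
```

Run:
```python
from h import *
np.set_printoptions(precision=1,suppress=True)
p,y,R,o=pose();print(p*1e3,y,o['clock'],o['joint_pos'],o['grip_width'])
im=viewer.camera('wrist');np.save('w7.npy',[o],allow_pickle=True);cv2.imwrite('pics/w7r.png',im)
c=cam('wrist',o);q=proj(c,[[.6144,-.1969,.03]]);u0,v0=int(q[0,0])-95,int(q[0,1])-75
a=cv2.resize(im[v0:v0+150,u0:u0+190],None,fx=4,fy=4,interpolation=cv2.INTER_CUBIC);cv2.imwrite('pics/crop6.png',a);print(u0,v0)
```

```text
[ 606.6 -198.1  395.5] 0.6795151239680252 13.95 [ 0.5  0.4 -0.4  1.4  0.1  1.4 -0.7] 0.9952915062163026
190 95
```

View pics/crop6.png

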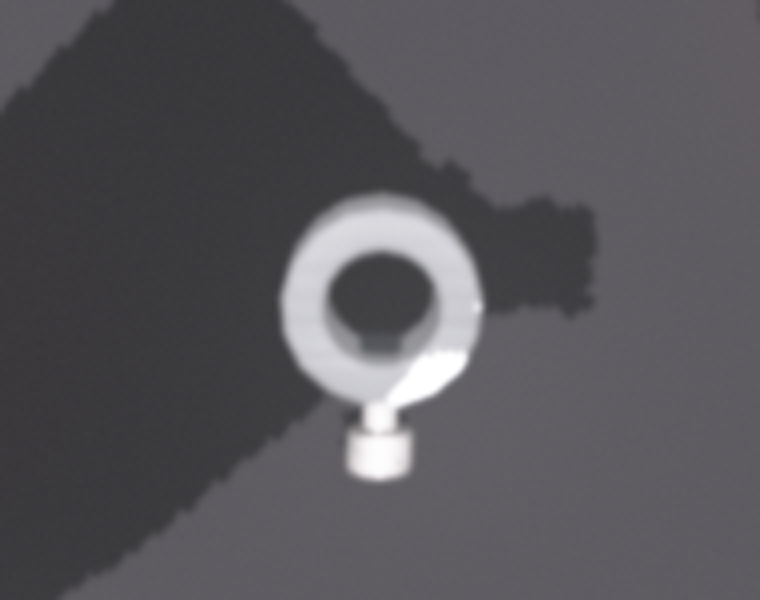

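The crop confirms the bare aluminium ring (centre 382,309) with its screw pointing straight down to (379,455). It is neither red nor plain, so this is the right collar, and its yaw already matches the tool's.

Run:
```python
from h import *
o=np.load('w7.npy',allow_pickle=True)[0];c=cam('wrist',o)
a=onz(c,190+382/4-.4,95+309/4-.4,.03);s=onz(c,190+379.5/4-.4,95+455/4-.4,.02);print(a,s,np.hypot(*(a-s)[:2]),np.arctan2(*(a-s)[1::-1]))
p,y,R,o=pose();print(R.T@(a-p)*1e3)
print(proj(c,a+np.array([.023*np.sin(y),-.023*np.cos(y),0])),proj(c,a))
```

```text
[ 0.61300009 -0.19741688  0.03      ] [ 0.58378266 -0.220569    0.02      ] 0.03727839414998942 0.6700944875677375
[  5.33661165   3.90402735 365.77164621]
[[310.4619123  171.87599325]] [[285.1  171.85]]
```

>>> arm_command(plan=[{"dp": [4.7, 3.1, 45], "spin": 0.011}, {"dp": [0, 0, 48], "spin": 0}, {"dp": [0, 0, 48], "spin": 0}, {"dp": [0, 0, 40], "spin": 0}, {"dp": [0, 0, 25], "spin": 0}], grip=-1)

```text
clock: 14.5
position: [0.6111, -0.1974, 0.1867]
ee_rot: [0.945, 0.328, -0.001, -0.001]
ft_force: [0.6, -0.1, 1.0]
grip_width: 0.998
grasp_force: 0.0
```

>>> arm_command(plan=[{"dp": [0, 0, 12], "spin": 0}, {"dp": [0, 0, 5], "spin": 0}, {"dp": [0, 0, 0], "spin": 0}, {"dp": [0, 0, 0], "spin": 0}])

```text
clock: 14.9
position: [0.6129, -0.1988, 0.1749]
ee_rot: [0.945, 0.327, 0.001, 0.001]
ft_force: [0.5, -0.2, 0.1]
grip_width: 1.003
grasp_force: 0.0
```

>>> arm_command(plan=[{"dp": [0, 0, 0], "spin": 0}, {"dp": [0, 0, 0], "spin": 0}, {"dp": [0, 0, 0], "spin": 0}, {"dp": [0, 0, 0], "spin": 0}, {"dp": [0, 0, 0], "spin": 0}], grip=1, newtons=40)

```text
clock: 15.4
position: [0.6124, -0.1988, 0.1742]
ee_rot: [0.945, 0.327, 0.0, 0.0]
ft_force: [-3.3, 0.5, 7.0]
grip_width: 0.534
grasp_force: 40.3
```

Run:
```python
from h import *
p,y,R,o=pose();print(p,y,o['clock'],o['ft_force'],o['grip_width']*85,o['grasp_force'])
```

```text
[ 0.61237521 -0.19878741  0.17419976] 0.6657434732329268 15.4 [-3.34465194  0.54962776  6.96084042] 45.42703047349217 40.32338261604309
```

Collar gripped at 45.4 mm. I'll lift it and measure its centre in the tool frame.

>>> arm_command(plan=[{"dp": [0, 0, -25], "spin": 0}, {"dp": [0, 0, -45], "spin": 0}, {"dp": [0, 0, -45], "spin": 0}, {"dp": [0, 0, -45], "spin": 0}, {"dp": [0, 0, 0], "spin": 0}], grip=1)

```text
clock: 15.9
position: [0.6136, -0.1988, 0.3408]
ee_rot: [0.945, 0.327, 0.004, 0.003]
ft_force: [1.6, -0.6, -1.2]
grip_width: 0.53
grasp_force: 41.6
```

>>> arm_command(plan=[{"dp": [0, 0, 0], "spin": 0}, {"dp": [0, 0, 0], "spin": 0}])

```text
clock: 16.1
position: [0.6117, -0.1988, 0.3317]
ee_rot: [0.945, 0.327, -0.001, -0.001]
ft_force: [0.6, 1.1, -2.4]
grip_width: 0.528
grasp_force: 41.5
```

Run:
```python
from h import *
np.set_printoptions(precision=1,suppress=True)
p,y,R,o=pose();print(p,y,o['clock'],o['ft_force'],o['grip_width']*85,o['grasp_force'])
im=viewer.camera('wrist');np.save('w8.npy',[o],allow_pickle=True);cv2.imwrite('pics/w8r.png',im)
c=cam('wrist',o)
a=np.linspace(0,2*np.pi,40,endpoint=False)
T=lambda x,y,z:np.array([x,y,z])/1e3@R.T+p
zt=144.2 # tool z of collar top (174.2-30)
ring=lambda r:proj(c,np.array([T(r*np.cos(t),r*np.sin(t),zt) for t in a]))
for r in(13.2,23):q=ring(r);print(r,q.min(0),q.max(0),q.mean(0))
g=cv2.cvtColor(im,cv2.COLOR_BGR2GRAY);q=ring(23);x0,y0=q.min(0).astype(int)-15;x1,y1=q.max(0).astype(int)+15
th,_=cv2.threshold(g[y0:y1,x0:x1],0,255,cv2.THRESH_OTSU);print('otsu',th)
for thr in (th,th*.8,th*1.2):
    cs,h=cv2.findContours((g[y0:y1,x0:x1]>thr).astype(np.uint8),cv2.RETR_CCOMP,cv2.CHAIN_APPROX_NONE)
    for k in cs:
        if len(k)>60: e=cv2.fitEllipse(k);print(round(thr),len(k),np.array(e[0])+[x0,y0],np.array(e[1]),e[2],k[:,0].min(0)+[x0,y0],k[:,0].max(0)+[x0,y0])
print(g[y0:y1:6,x0:x1:6])
```

```text
[ 0.6 -0.2  0.3] 0.6657589630474297 16.1 [ 0.6  1.1 -2.4] 44.88778748867202 41.51811897754669
13.2 [242.  269.2] [319.5 338.5] [280.7 304.3]
23 [213.2 241.4] [348.2 362.3] [280.7 303.3]
otsu 133.0
133 491 [280.4 293.7] [128.6 146.9] 0.09999159723520279 [215 226] [346 376]
133 183 [280.4 289.1] [51.6 56. ] 0.24452802538871765 [251 265] [310 319]
106 118 [204.9 272. ] [12.7 56.9] 13.126235961914062 [198 252] [216 305]
106 119 [355.3 269.7] [12.7 58.2] 167.62339782714844 [344 251] [362 305]
106 431 [280.5 294.7] [129.6 150.8] 0.7368099093437195 [214 226] [347 376]
106 86 [280.4 306.6] [24.4 30.1] 88.97793579101562 [267 296] [294 318]
106 118 [280.3 280.1] [27.2 52.6] 89.84194946289062 [252 266] [308 294]
160 76 [286.7 369.7] [12.  32.6] 81.31373596191406 [269 361] [299 375]
160 398 [280.3 294.3] [127.8 129.8] 173.40216064453125 [215 226] [346 360]
160 210 [280.5 298.9] [68.2 78.5] 91.53272247314453 [241 264] [320 333]
[[ 59  58  60  62  62  62  62  64 128 154 155 157 160 161 161 161 158 156
  156 151 107  98  97  96  97  96  96  95]
 [ 60  60  61  61  63  62  64 141 154 155 160 159 161 
[... 2171 characters left out ...]
 42  42  41  94  95  96  97 115 202 202 204 204 204 204 204 203 203 202
  203 202 181  98  96  64  64 117  48  44]
 [ 40  41  58  94  95  95  96  96  99 141 194 202 203 203 203 203 202 201
  172 110  97  97  96  74  63 127  46  43]
 [ 39  41  88  94  95  95  95  96  96  97  97 130 149 176 178 161 137 140
   97  97  96  96  95  95  65 107  54  42]
 [ 40  39  71  94  93  94  95  95  95  95  96 140 133 129 130 131 144 149
   97  96  95  96  95  94  94 108  43  40]
 [ 39  40  46  85  88  87  87  87  89  95  95 141 162 170 173 171 209 138
   95  90  88  88  87  87  87  96  41  40]
 [ 39  39  40  40  41  41  43  42  43  43  45  57  97 142 154 122 112  51
   45  44  45  44  42  42  42  41  40  40]]
```

Run:
```python
from h import *
p,y,R,o=pose()
plan(p,y,[.5698,.0282,.325],.309,7)
```

```text
call: [([15.3, -29.2, 0.9], 0.051), ([13.8, -29.9, 0.9], 0.051), ([12.3, -30.6, 0.9], 0.051), ([10.7, -31.2, 0.9], 0.051), ([9.1, -31.7, 0.9], 0.051)]
  call: [([7.5, -32.1, 0.9], 0.051), ([5.8, -32.4, 0.9], 0.051)]
```

>>> arm_command(plan=[{"dp": [15.5, -29, 0], "spin": 0.051}, {"dp": [14, -30, 0], "spin": 0.051}, {"dp": [12.5, -30.5, 0], "spin": 0.051}, {"dp": [10.5, -31, 0], "spin": 0.051}, {"dp": [9, -31.5, 0], "spin": 0.051}])

```text
clock: 16.65
position: [0.5821, -0.0358, 0.3317]
ee_rot: [0.979, 0.203, -0.001, -0.0]
ft_force: [0.5, 0.6, -1.7]
grip_width: 0.533
grasp_force: 41.6
```

>>> arm_command(plan=[{"dp": [7.5, -32, 0], "spin": 0.051}, {"dp": [6, -32.5, 0], "spin": 0.051}, {"dp": [0, 0, 0], "spin": 0}, {"dp": [0, 0, 0], "spin": 0}, {"dp": [0, 0, 0], "spin": 0}])

```text
clock: 17.15
position: [0.5711, 0.0268, 0.3323]
ee_rot: [0.988, 0.153, -0.001, 0.0]
ft_force: [-0.2, -0.5, -1.0]
grip_width: 0.532
grasp_force: 41.6
```

Run:
```python
from h import *
p,y,R,o=pose();print(dr(p),y,o['clock'],o['ft_force'],o['grip_width']*85,o['joint_pos'])
plan(p,y,[.5698,.0282,p[2]],.309,1)
```

```text
[ -0.7  -1.8 332.3] 0.3079412060682038 17.15 [-0.18843493 -0.51195583 -1.00904754] 45.23269132310257 [ 0.22106644  0.29756362 -0.41229027  1.68089001  0.12715207  1.19109116
 -1.48535665]
  call: [([-0.8, -1.7, -0.0], -0.0011)]
```

>>> arm_command(plan=[{"dp": [-0.8, -1.7, 0], "spin": 0}, {"dp": [0, 0, 15], "spin": 0}, {"dp": [0, 0, 13], "spin": 0}, {"dp": [0, 0, 0], "spin": 0}, {"dp": [0, 0, 0], "spin": 0}])

```text
clock: 17.65
position: [0.5697, 0.0291, 0.3044]
ee_rot: [0.988, 0.154, -0.001, -0.0]
ft_force: [0.3, -0.2, -2.0]
grip_width: 0.532
grasp_force: 41.6
```

Run:
```python
from h import *
np.set_printoptions(precision=1,suppress=True)
p,y,R,o=pose();print(dr(p),y,o['clock'],o['ft_force'])
im=viewer.camera('wrist');c=cam('wrist',o);cv2.imwrite('pics/w9r.png',im)
g=cv2.cvtColor(im,cv2.COLOR_BGR2GRAY)
print(proj(c,[[D[0],D[1],.124]]));print(g[255:345:5,235:330:5])
```

```text
[ -1.3   0.9 304.4] 0.3087301138740519 17.65 [ 0.3 -0.2 -2. ]
[[282.4 257.8]]
[[113 138 141 140 139 138 138 138 138 138 139 138 138 138 139 139 139 138
  118]
 [138 138 138 137 137 137 137 137 137 135 136 135 136 137 136 135 136 136
  136]
 [137 137 137 137 137 137 134 133 129 123 127 132 133 137 138 136 137 138
  137]
 [138 137 137 137 135 117 107 107 108 113 111 108 109 121 134 136 136 136
  136]
 [136 135 135 130  81  70  72  70  72 107  90  71  71  71 101 128 134 134
  134]
 [134 133 132  96  72  71  70  71  71 107  88  71  71  70 103  96 129 131
  132]
 [138 136 107  91  87  70  70  71  70 107  89  70  71  71  95  93  95 134
  136]
 [134 132  91  92  94  94  72  71  70 107  88  71  71  92  95  92  90 129
  133]
 [132 127  91  92  94  96  99  91  77  97  87  89  99  95  96  92  91 117
  130]
 [133 125  92  93  96  98  95  45  44  44  45  45  94  97  97  92  92 108
  132]
 [134 129  93  96  95  97  99  45  44  44  44  44  94  96  96  93  92 117
  132]
 [129 128  94  96  96  96  98  55  55  55  55  55  92  97  94  95  93 122
  128]
 [137 136 109  96  97  97  97  58  55  55  56  56  94  97  95  95 100 136
  136]
 [135 135 134 102  99  98  98  99  96  96  96  97  99  97  97  97 129 134
  134]
 [137 138 137 130 100 100  98  98  99 100 100  98  97  98  99 124 136 135
  135]
 [130 130 131 131 132 112 104  99  99  99  98  98 101 108 131 132 132 132
  130]
 [136 137 136 138 138 139 139 125 111 111 111 121 135 137 136 136 135 134
  133]
 [115 130 132 131 131 131 132 132 133 133 134 132 131 131 130 130 129 129
  124]]
```

>>> arm_command(plan=[{"dp": [-0.2, 0.9, 0], "spin": 0}, {"dp": [0, 0, 4], "spin": 0}, {"dp": [0, 0, 4], "spin": 0}, {"dp": [0, 0, 2], "spin": 0}, {"dp": [0, 0, 0], "spin": 0}])

```text
clock: 18.2
position: [0.5697, 0.0284, 0.2947]
ee_rot: [0.988, 0.154, -0.0, -0.0]
ft_force: [-0.4, 0.2, -2.8]
grip_width: 0.532
grasp_force: 41.6
```

Run:
```python
from h import *
p,y,R,o=pose();print(dr(p),y,o['clock'],R.T@o['ft_force'],o['torque'],o['grip_width']*85)
```

```text
[-1.500e+00  1.000e-01  2.947e+02] 0.3088715082021713 18.2 [-0.3152086  -0.31036912  2.75539865] [-0.03182065  0.00532    -0.01251176] 45.223432783706635
```

>>> arm_command(plan=[{"dp": [0, 0, 4], "spin": 0}, {"dp": [0, 0, 4], "spin": 0}, {"dp": [0, 0, 4], "spin": 0}, {"dp": [0, 0, 0], "spin": 0}])

```text
clock: 18.6
position: [0.5696, 0.0283, 0.2824]
ee_rot: [0.988, 0.154, -0.001, -0.0]
ft_force: [0.4, -0.1, -2.3]
grip_width: 0.531
grasp_force: 41.6
```

Run:
```python
from h import *
p,y,R,o=pose();print(dr(p),y,o['clock'],R.T@o['ft_force'],o['torque'],o['grip_width']*85)
```

```text
[-1.600e+00  1.000e-01  2.824e+02] 0.3088079421831717 18.6 [0.3630376  0.16857016 2.25424439] [-0.00431092 -0.01410674 -0.04461768] 45.12589363695632
```

It is going on freely, and the screw tip is already past the shaft top. Lowering towards the shoulder.

>>> arm_command(plan=[{"dp": [0, 0, 6], "spin": 0}, {"dp": [0, 0, 6], "spin": 0}, {"dp": [0, 0, 6], "spin": 0}, {"dp": [0, 0, 5], "spin": 0}, {"dp": [0, 0, 0], "spin": 0}])

```text
clock: 19.1
position: [0.5696, 0.0283, 0.2592]
ee_rot: [0.988, 0.154, -0.001, -0.0]
ft_force: [-0.1, 0.3, -1.9]
grip_width: 0.535
grasp_force: 41.6
```

>>> arm_command(plan=[{"dp": [0, 0, 2], "spin": 0}, {"dp": [0, 0, 2], "spin": 0}, {"dp": [0, 0, 1], "spin": 0}, {"dp": [0, 0, 0], "spin": 0}])

```text
clock: 19.5
position: [0.5699, 0.0284, 0.2552]
ee_rot: [0.988, 0.154, 0.0, 0.0]
ft_force: [0.9, -0.5, -1.6]
grip_width: 0.529
grasp_force: 41.6
```

Run:
```python
from h import *
p,y,R,o=pose();print(dr(p),y,o['clock'],R.T@o['ft_force'],o['torque'],o['grip_width']*85)
```

```text
[-1.400e+00  1.000e-01  2.552e+02] 0.30878530612145944 19.5 [0.66842619 0.75476948 1.63694912] [ 0.00134061  0.00579482 -0.02091124] 44.948688743920066
```

>>> arm_command(plan=[{"dp": [0, 0, 0.7], "spin": 0}, {"dp": [0, 0, 0.7], "spin": 0}, {"dp": [0, 0, 0.6], "spin": 0}, {"dp": [0, 0, 0], "spin": 0}, {"dp": [0, 0, 0], "spin": 0}])

```text
clock: 20.0
position: [0.57, 0.0284, 0.2541]
ee_rot: [0.988, 0.154, 0.0, 0.0]
ft_force: [-3.8, -0.4, 6.7]
grip_width: 0.533
grasp_force: 42.4
```

Run:
```python
from h import *
p,y,R,o=pose();print(dr(p),y,o['clock'],R.T@o['ft_force'],o['torque'],o['grip_width']*85)
```

```text
[-1.300e+00  1.000e-01  2.541e+02] 0.3087600496325244 20.0 [-3.76536848 -0.78497024 -6.68048488] [-0.0797611   0.87776625  0.03606781] 45.26662756781223
```

>>> arm_command(plan=[{"dp": [0, 0, 0.7], "spin": 0}, {"dp": [0, 0, 0], "spin": 0}, {"dp": [0, 0, 0], "spin": 0}, {"dp": [0, 0, 0], "spin": 0}])

```text
clock: 20.4
position: [0.57, 0.0285, 0.2541]
ee_rot: [0.988, 0.154, 0.0, 0.0]
ft_force: [-6.5, -1.2, 14.3]
grip_width: 0.53
grasp_force: 42.9
```

Run:
```python
from h import *
p,y,R,o=pose();print(dr(p),y,o['clock'],R.T@o['ft_force'],o['torque'],o['grip_width']*85,o['grasp_force'])
for n in('top','side'):
    cv2.imwrite(f'pics/{n}_end.png',viewer.camera(n))
    for t in('cover_edge','collar_center','screw'): print(n,t,[(np.round(d['position'],3),dr(d['position']),round(d['score'],2)) for d in finder.find_in(n,t)[:3]])
```

```text
[-1.200e+00  2.000e-01  2.541e+02] 0.30873917360622777 20.4 [ -6.54755271  -0.86735434 -14.26179131] [-0.14209138  1.49479341  0.02871654] 45.07307785724466 42.88820922374725
top cover_edge [(array([0.533, 0.141, 0.065]), array([ -2.2, 118.4,  64.6]), 0.82)]
top collar_center [(array([ 0.748, -0.246,  0.03 ]), array([  85.3, -315.5,   30.2]), 0.79), (array([ 0.535, -0.101,  0.024]), array([ -73.8, -112.7,   24.2]), 0.54)]
top screw [(array([ 0.753, -0.239,  0.031]), array([  91.7, -310.4,   31.2]), 0.69), (array([ 0.538, -0.101,  0.032]), array([ -70.6, -113.4,   32.2]), 0.56)]
side cover_edge [(array([0.514, 0.134, 0.067]), array([-22.7, 118.1,  67.3]), 0.69)]
side collar_center [(array([ 0.534, -0.113,  0.023]), array([ -79. , -123.8,   22.7]), 0.62), (array([0.557, 0.019, 0.096]), array([-16.9,  -5. ,  95.6]), 0.61)]
side screw [(array([ 0.539, -0.113,  0.019]), array([ -73.8, -125.5,   19.4]), 0.82)]
```

```bash
python3 -c "
from workcell import manip
print(manip.hand_in())"
```

```text
the job is handed in; nothing more can be done
None
```

I handed in the job at about 20 s: the cover is shut, the shaft flat faces the index bar, and the collar is down on the shoulder with its screw over the flat, still gripped.

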